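# Open the bolt compartment of the fastener organiser

### The job

I want to refill the bolts in the round fastener organiser on the workbench. Turn its slotted cover by the bar handle until the opening lines up with the bolt sample standing on the rim (not the nut, washer or square ones), then let go.

Things in the scene. Friction and masses are not known exactly. Their poses are not given: they have to be found in the camera images.
- grip (a point): Point on the cover's upright turning axis, inside its bar handle, 68 mm above the bench. Cover: flat aluminium disc 188 mm across, its top 46.5 mm above the bench. Bar: dark steel, 66 mm long, 18 mm thick, rising 32.5 mm from the cover to 79 mm above the bench, centred on the axis. Own x axis: along the bar, towards the opening; z: up. Turns by light friction (0.1 N m); stays where left.
- opening (a point): Point turning with the cover, on the centre line of its one opening (a sector 40 degrees wide, from 36 mm off the axis out to the cover's edge). The point is 112.5 mm from the axis, over the rim, 40.5 mm above the bench. The opening starts between the two middle compartments; a turn of at most 90 degrees, either way, reaches any. Stops: 100 degrees either way from the middle.
- bolt_sample: Steel bolt fixed head down on the rim of the round black tray (260 mm across, 40 mm high, fixed): head 29 mm wide, shank 16 mm thick, 55 mm high in all. Origin: centre of its underside, 40 mm above the bench, 112.5 mm from the axis, mid-compartment. Other rim samples are low: hexagon nut (14 mm high), round washer (4), square nut (8). The four are 50 degrees apart, in any order.

How it is judged:
At the end, for the whole second after the job is handed in: The middle of the cover's opening points at the bolt sample to within 10 degrees (19.5 mm at the sample's radius), and the cover, let go, stays there (horizontal distance between opening and bolt_sample below 0.0195 m); the robot touches nothing.
It also fails if it takes over 30 s, if anything falls off the work surface, if the arm or the gripper's body presses on something with over 40 N, if the wrist force passes 120 N, or if a joint passes its speed limit or range.

### The arm

A 7-joint arm with a two-finger parallel gripper is mounted at the origin on the work surface. World frame = base frame: x ahead of the robot, y to its left, z up, the work surface at z = 0. Lengths are in m, angles in rad, forces in N, time in s.
With the tool pointing down it reaches from about 0.425 to 0.875 m from the base axis. Payload 4.7 kg.
Tool frame: the origin (TCP) lies on the centre line of the jaws, within the pads' length; the fingertips stand ahead of it and the grasp point (between the pads) lies 2 mm behind it (nose_length is the z of the fingertips in the tool frame, in m); z points along the fingers, y is the line along which they close (so a half turn about z gives the same grasp; the last joint's range is limited). The gripper opens to 87 mm and grips with 3 to 60 N. Pads are 19 mm wide; open, the fingers measure 117 mm over their backs; the gripper's body (75 mm by 190 mm) begins 51 mm behind the grasp point.
Start: joints at [-1.307, 0.321, -0.07, 1.45, 0.023, 1.371, -0.057], TCP at [0.161, 0.63, 0.24] pointing down, gripper open.
Joint ranges: [-2.86, 2.86], [-0.3, 2.09], [-1.38, 1.24], [0.06, 2.45], [-1.56, 4.7], [0.09, 2.05], [-2.69, 2.69]. Speed limits (rad/s): [2.57, 2.57, 3.14, 3.14, 3.14, 3.14, 3.14].

### API

Orientations are given as a rotation vector (axis times angle).
In Python, from bench import * gives the robot as it stands.
- The arm moves only by the tool send_rows, never from a script. Its arguments are lists of equal length, an entry for each row: "xyz": the shift along the tool's x, y, z in mm, a list of three; "dr": the turn, a rotation vector about the tool's x, y, z in rad, a list of three. A call has exactly 10 rows; each row is the pose to reach, as a shift and turn from the pose commanded when the call began, along the tool's axes at that moment; what a row does not reach only later rows make up. A row lasts 1/12 s, in which the tool goes at most 41.7 mm and 7.16 degrees, less where a joint would pass 70% of its speed; a pose out of reach is approached as far as the arm can. A call with a gripper value outside its range is refused whole. "jaw" is the finger opening in mm, from 0 to 87, set as the call begins (left out, the last holds). The fingers move at their own pace and stop on an object; "grip_force" is the grip in N (left out, the last holds). Time passes only in rows, so rows that repeat a pose let the fingers close, or fill a call up. It gives the time, the measured TCP pose, the force, the opening and the grip force at its end, in the units of the state.
- get_state(): the state, without advancing time (a new reading comes with each control period).
- get_image(name): name is "scene" or "top"; returns the picture (420x560x3 uint8, red, green, blue); there is no depth.
- calibration(name): a dict with "vfov" (degrees; the focal length in pixels is half the picture's height over the tangent of half this angle, whatever the lens; pixels are square), "cx", "cy" (the principal point, pixels), "k1" (the pictures are not rectified: a ray, as slopes to the right and down, at radius r is drawn at 1 + k1 r^2 times it, then the intrinsics apply), "rvec" (rotation vector, rad) and "tvec" (3), from world to camera coordinates, as OpenCV has them. Camera axes: x right, y down, z forward; pixel columns grow to the right and rows downward; lengths in m; the calibration is good to about 2 mm. A picture is of the moment at which its call begins. calibration takes no time and is no camera call.
- close_job(): hands the job in; it is judged then, once.
The state is a dict: "time": time; "joint_positions": joint angles; "qd": joint speeds; "joint_torque": joint torques, N m; "position": TCP position; "tool_rot": TCP orientation; "ft_force": force on the tool from outside, world axes, zero at the start; "torque": the same for the moment, N m; "grip_width": opening from 0.0 (shut) to 1.0 (fully open); "grip_force": force on a finger pad.
Only numpy, scipy, OpenCV 4.12 (cv2) and the standard library are available. Lean on these libraries where they do the work, as an engineer would, in place of code of your own. Each camera call takes 0.05 s, during which the arm holds its last target. There are 200 camera calls.

## Working session

There is one attempt and no reset: what is moved stays moved. The work goes in short steps, Python scripts to look and compute and a tool call to move; the robot and the scene stay as the last step left them, time stands still between calls to the robot, and variables do not carry over. Pictures are saved under pics/ and viewed, at most 10 in all, crops included, and the job is handed in when it is done.

Besides the shell and the picture viewer there is one more tool, called after "Call:" by a JSON object that holds its "op" and its "data". send_rows: Moves the arm, as the interface text tells. Its arguments: {"type":"object","properties":{"xyz":{"type":"array"},"dr":{"type":"array"},"jaw":{"type":"number"},"grip_force":{"type":"number"}},"required":["xyz","dr"]}

```bash
mkdir -p pics; ls
python3 - <<'E'
from bench import *
import cv2
for n in("scene","top"):
    cv2.imwrite(f"pics/{n}0.png",get_image(n)[:,:,::-1]); print(calibration(n))
s=get_state();print(s)
E
```

```text
pics
{'vfov': 50.39817629652994, 'cx': 289.67912991151144, 'cy': 199.1809946701157, 'k1': -0.0434432225884003, 'rvec': array([ 2.12942691,  1.07801218, -0.43377491]), 'tvec': array([-0.36777304, -0.22532337,  0.98262024])}
{'vfov': 53.37447107931651, 'cx': 285.08854504371516, 'cy': 206.38038656395815, 'k1': -0.13219046786326427, 'rvec': array([ 2.21741637, -2.18477876,  0.09222231]), 'tvec': array([0.02593503, 0.53490908, 0.73119074])}
{'time': 0.1, 'joint_positions': array([-1.30688243,  0.3217615 , -0.0700858 ,  1.45154913,  0.02258546,
        1.37078807, -0.05687938]), 'qd': array([-0.00057449, -0.00071592,  0.00057792, -0.00103689,  0.00168168,
       -0.00028343,  0.00048067]), 'joint_torque': array([-3.44115597e-05, -4.92573810e+01, -4.05740384e-01, -3.13399673e+01,
       -6.41016732e-02,  3.95920523e-02,  7.00490341e-05]), 'position': array([0.160621  , 0.62936554, 0.2385646 ]), 'tool_rot': array([-3.91297485e-01, -3.11698950e+00,  2.69197514e-03]), 'ft_force': array([-0.58553163,  0.63481131,  0.57931105]), 'torque': array([-0.00442757, -0.06603477,  0.0434914 ]), 'grip_force': 0.0, 'grip_width': 1.0015155090440195}
```

View pics/scene0.png

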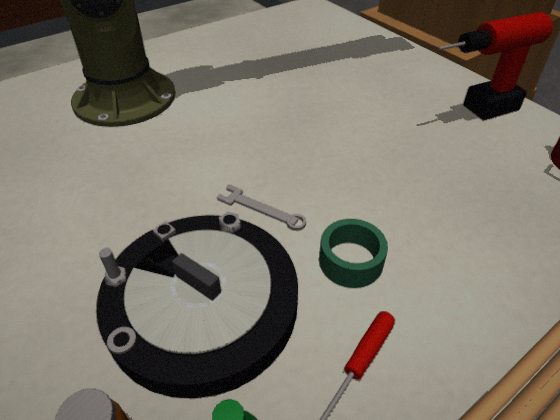

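View pics/top0.png

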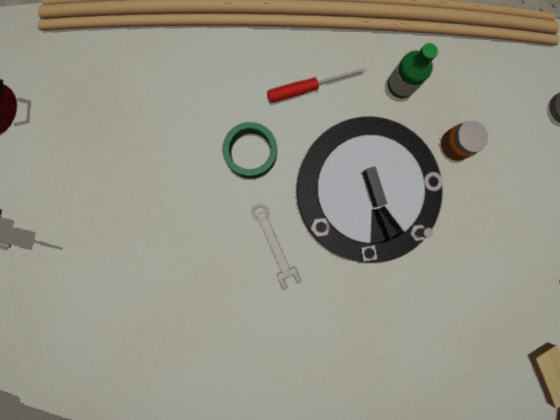

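Scene view: bolt at about (108,252) top and (115,275) base, bar at about (197,277), opening at about (150,258). Top view: cover centre near (370,189), bar (375,188), opening near (387,225), bolt base (419,232) and top (428,233).

```bash
cat > h.py <<'E'
import numpy as np,cv2
from bench import *
def cam(n):
    c=calibration(n); f=210/np.tan(np.radians(c["vfov"]/2)); R=cv2.Rodrigues(c["rvec"])[0]
    return f,c,R,-R.T@c["tvec"]
def rays(n,uv):
    f,c,R,C=cam(n); uv=np.atleast_2d(uv).astype(float)
    d=(uv-[c["cx"],c["cy"]])/f; p=d.copy()
    for _ in range(20): p=d/(1+c["k1"]*(p**2).sum(1,keepdims=True))
    v=np.c_[p,np.ones(len(p))]@R; return C,v/np.linalg.norm(v,axis=1,keepdims=True)
def onz(n,uv,z):
    C,v=rays(n,uv); return C+v*((z-C[2])/v[:,2:])
def tri(a,b):
    (C,v),(D,w)=rays("scene",a),rays("top",b); v,w=v[0],w[0]
    st=np.linalg.lstsq(np.c_[v,-w],D-C,rcond=None)[0]; p,q=C+v*st[0],D+w*st[1]
    return (p+q)/2,np.linalg.norm(p-q)
def circ(P):
    A=np.c_[2*P,np.ones(len(P))]; s=np.linalg.lstsq(A,(P**2).sum(1),rcond=None)[0]
    return s[:2],np.sqrt(s[2]+s[:2]@s[:2])
def disc(n,img,seed):
    # pale cover: contour of bright component at seed, hull
    g=cv2.cvtColor(img,cv2.COLOR_RGB2GRAY); m=(g>110).astype(np.uint8)
    l=cv2.connectedComponents(m)[1]; k=(l==l[seed[1],seed[0]]).astype(np.uint8)
    c=max(cv2.findContours(k,0,cv2.CHAIN_APPROX_NONE)[0],key=len)[:,0]
    P=onz(n,c,.0465)[:,:2]; o,r=circ(P)
    for _ in range(15):
        e=np.abs(np.hypot(*(P-o).T)-r); o,r=circ(P[e<max(.002,np.percentile(e,60))])
    return o,r,k
E
python3 - <<'E'
from h import *
I={n:cv2.imread(f"pics/{n}0.png")[:,:,::-1].copy() for n in("scene","top")}
for n,s in(("scene",(180,320)),("top",(345,190))):
    o,r,k=disc(n,I[n],s); print(n,o,r,k.sum())
    v,u=np.mgrid[0:420,0:560]; uv=np.c_[u.ravel(),v.ravel()]
    P=onz(n,uv,.0465)[:,:2]-o; R=np.hypot(*P.T); g=cv2.cvtColor(I[n],cv2.COLOR_RGB2GRAY).ravel()
    q=P[(R>.055)&(R<.085)&(g<90)]; a=np.arctan2(q[:,1],q[:,0]); m=np.angle(np.exp(1j*a).mean())
    d=np.degrees(np.angle(np.exp(1j*(a-m)))); print(" opening",np.degrees(m),np.percentile(d,[2,98]),np.degrees(m)+np.percentile(d,[2,98]).mean())
for nm,a,b in(("bolt top",(107,251),(428.5,233)),("bolt head",(115,276),(419,232))): print(nm,tri(a,b))
for n,u in(("scene",(115,273)),("top",(419,232))): print(n,onz(n,u,.05))
o=(disc("scene",I["scene"],(180,320))[0]+disc("top",I["top"],(345,190))[0])/2
for n,x0,y0 in(("scene",80,190),("top",300,130)):
    c=I[n][y0:y0+150,x0:x0+190,::-1]; cv2.imwrite(f"pics/{n}_c.png",cv2.resize(c,None,fx=4,fy=4,interpolation=2))
E
```

```text
scene [ 0.56837255 -0.1142553 ] 0.09345968484480029 11788
 opening -162.09562716552162 [-19.26080894  18.54036888] -162.4558471999157
top [0.54410713 0.02944125] 0.5430607028082131 210406
 opening -49.75113361319212 [-94.71224748 110.20975818] -42.00237826390901
bolt top (array([ 0.49076045, -0.19627811,  0.09603499]), np.float64(0.005230846984412377))
bolt head (array([ 0.49203002, -0.19853013,  0.04666811]), np.float64(0.0031289355866192846))
scene [[ 0.49125919 -0.1956045   0.05      ]]
top [[ 0.49137294 -0.19887289  0.05      ]]
```

View pics/scene_c.png

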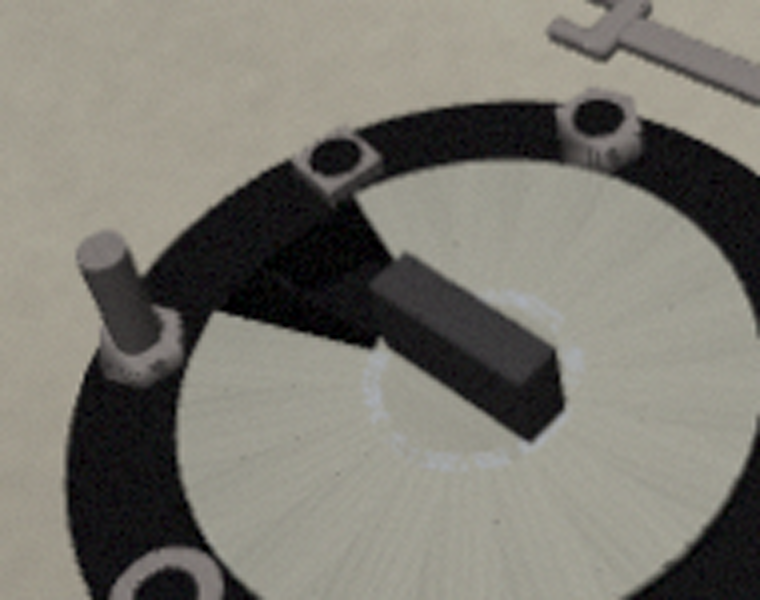

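View pics/top_c.png

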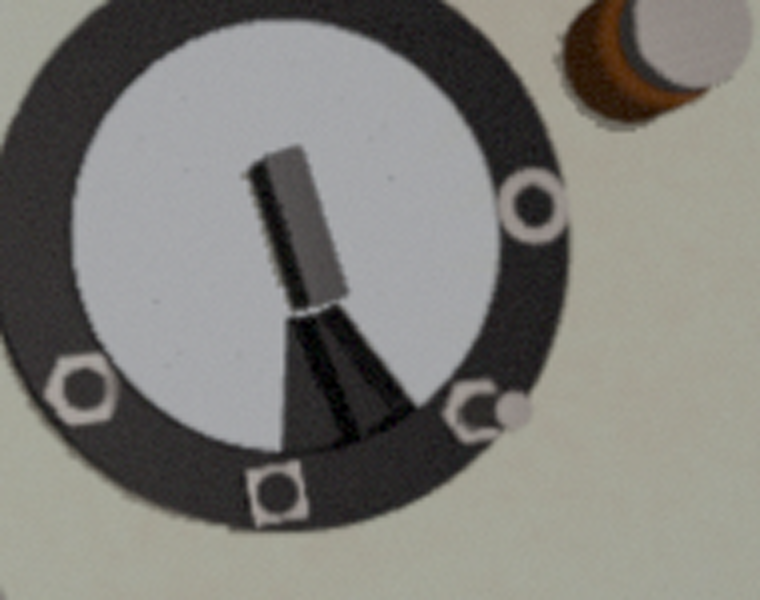

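Crops: bar top face centre at top (376.5,186) / scene (196,269.5). The bolt head is at top (420,232.5) / scene (115.5,276). The other rim samples are a nut, a square nut and a washer, and the opening sits between the bolt and the square nut.

Run:
```python
from h import *
import bench
print([x for x in dir(bench) if not x.startswith('_')], getattr(bench,'nose_length',None))
I=cv2.imread("pics/top0.png"); g=cv2.cvtColor(I,cv2.COLOR_BGR2GRAY)
m=np.zeros_like(g); cv2.circle(m,(369,189),65,1,-1); m&=(g>100).astype(np.uint8)
l=cv2.connectedComponents(m)[1]; k=(l==l[190,345]).astype(np.uint8)
c=max(cv2.findContours(k,0,cv2.CHAIN_APPROX_NONE)[0],key=len)[:,0]
P=onz("top",c,.0465)[:,:2]; o,r=circ(P)
for _ in range(15):
    e=np.abs(np.hypot(*(P-o).T)-r); o,r=circ(P[e<max(.002,np.percentile(e,60))])
print("top cover",o,r)
T=lambda u,v:((u+.5)/4-.5+300,(v+.5)/4-.5+130); S=lambda u,v:((u+.5)/4-.5+80,(v+.5)/4-.5+190)
tc=[(265,150),(303,146),(348,295),(310,308)]; sc=[(556,348),(525,388),(370,285),(405,252)]
# candidate corner pairing by plane cast at .079
for n,c,F in(("top",tc,T),("scene",sc,S)):
    p=np.array([onz(n,F(*x),.079)[0,:2] for x in c]); print(n,p.round(4).tolist(),p.mean(0))
print("bar",tri(S(464,318),T(306,225)))
oo=np.array([[0.56837,-.11426],o]).mean(0); print("axis",oo)
for nm,a,b,z in(("nut",(598,120),(83,388),.054),("sq",(336,157),(277,492),.048),("bolt",(142,340),(480,410),.05),("washer",(167,590),(533,206),.044)):
    t,e=tri(S(*a),T(*b)); d=t[:2]-oo; print(nm,t.round(4),round(e,4),np.hypot(*d).round(4),np.degrees(np.arctan2(d[1],d[0])))
v,u=np.mgrid[0:420,0:560]; P=onz("top",np.c_[u.ravel(),v.ravel()],.0465)[:,:2]-o; R=np.hypot(*P.T)
q=P[(R>.055)&(R<.085)&(g.ravel()<90)]; a=np.degrees(np.arctan2(q[:,1],q[:,0]))%360; print("open top",np.percentile(a,[2,50,98])-360)
s=get_state(); Rt=cv2.Rodrigues(s["tool_rot"])[0]; print(Rt.round(4)); print(Rt.T@(np.r_[oo,.067]-s["position"]))
```

```text
['MotionError', 'calibration', 'close_job', 'get_image', 'get_state', 'nose_length'] 0.017
top cover [ 0.56696467 -0.11552376] 0.09395359672328354
top [[0.5982, -0.0983], [0.6002, -0.1144], [0.5382, -0.1333], [0.5326, -0.1172]] [ 0.56728432 -0.11583337]
scene [[0.5959, -0.0959], [0.6032, -0.111], [0.5403, -0.1314], [0.5348, -0.1163]] [ 0.56856533 -0.11364965]
bar (array([ 0.56786052, -0.11443884,  0.07832087]), np.float64(0.0029313711322322897))
axis [ 0.56766733 -0.11489188]
nut [ 0.499  -0.0253  0.0532] 0.0012 0.1129 127.47488873033902
sq [ 0.4555 -0.1098  0.0488] 0.0016 0.1123 177.40291966651176
bolt [ 0.492  -0.1982  0.0495] 0.0042 0.1125 -132.2467325125693
washer [ 0.5817 -0.2251  0.0467] 0.002 0.1111 -82.72778251867571
open top [-180.74863462 -162.19717537 -143.78159545]
[[-9.690e-01  2.472e-01 -3.000e-04]
 [ 2.472e-01  9.690e-01 -1.700e-03]
 [-1.000e-04 -1.700e-03 -1.000e+00]]
[-0.57836677 -0.62025432  0.17267509]
```

Measurements agree: axis (0.568, -0.115), bar top height 78 mm, cover radius 94 mm, bolt radius 112.5 mm. The opening is at -162.4° and the bolt at -132.4°, so the cover has to turn +30°. Moving over it, with an outward via point.

Call:
{"op": "send_rows", "data": {"xyz": [[-30, -27, 0], [-60, -54, 0], [-90, -81, 0], [-120, -108, 0], [-150, -135, 0], [-180, -162, 0], [-210, -189, 0], [-240, -216, 0], [-270, -243, 0], [-300, -270, 0]], "dr": [[0, 0, 0.12], [0, 0, 0.24], [0, 0, 0.36], [0, 0, 0.48], [0, 0, 0.6], [0, 0, 0.72], [0, 0, 0.84], [0, 0, 0.96], [0, 0, 1.08], [0, 0, 1.2]], "jaw": 87}}

```text
time: 0.93
position: [0.3852, 0.2921, 0.2394]
tool_rot: [-2.09, -2.345, 0.0]
ft_force: [0.6, -1.0, -0.1]
grip_width: 0.997
grip_force: 0.0
```

```bash
cat > st.py <<'E'
from h import *
import sys
def rep(yaw,z):
    s=get_state(); R=cv2.Rodrigues(s["tool_rot"])[0]; y=np.radians(yaw)
    G=np.array([[np.cos(y),np.sin(y),0],[np.sin(y),-np.cos(y),0],[0,0,-1.]])
    print(s["time"],s["position"].round(4),"yaw",np.degrees(np.arctan2(R[1,0],R[0,0])).round(2),"j",s["joint_positions"].round(2),"F",s["ft_force"].round(1),"grip",s["grip_width"],s["grip_force"])
    print("go mm",(R.T@(np.r_[.5677,-.1149,z]-s["position"])*1000).round(1),"dr",cv2.Rodrigues(R.T@G)[0].ravel().round(4))
rep(float(sys.argv[1]),float(sys.argv[2]))
E
python3 st.py 17.5 .067
```

```text
0.9333 [0.3852 0.2921 0.2394] yaw 96.6 j [-0.97 -0.04  0.26  1.86  0.01  1.32 -0.6 ] F [ 0.6 -1.  -0.1] grip 0.9965591384823933 0.0
go mm [-425.3  134.6  172.3] dr [-3.0000e-04 -0.0000e+00  1.3806e+00]
```

Call:
{"op": "send_rows", "data": {"xyz": [[-39, 12, 0], [-78, 24, 0], [-117, 36, 0], [-156, 49, 0], [-195, 61, 0], [-234, 73, 0], [-273, 86, 0], [-312, 98, 0], [-351, 110, 0], [-390, 122, 0]], "dr": [[0, 0, 0.12], [0, 0, 0.24], [0, 0, 0.36], [0, 0, 0.48], [0, 0, 0.6], [0, 0, 0.72], [0, 0, 0.84], [0, 0, 0.96], [0, 0, 1.08], [0, 0, 1.2]]}}

```text
time: 1.77
position: [0.5531, -0.0802, 0.2395]
tool_rot: [-3.049, -0.756, -0.001]
ft_force: [1.1, 0.3, -1.0]
grip_width: 1.002
grip_force: 0.0
```

```bash
python3 st.py 17.5 .067
```

```text
1.7667 [ 0.5531 -0.0802  0.2395] yaw 27.86 j [-0.54  0.14  0.7   1.7  -0.09  1.33 -0.9 ] F [ 1.1  0.3 -1. ] grip 1.0017118158619363 0.0
go mm [ -3.4  37.6 172.5] dr [-0.0003 -0.0005  0.1808]
```

Call:
{"op": "send_rows", "data": {"xyz": [[-2, 15, 0], [-3, 32, 10], [-3, 34, 40], [-3, 34, 70], [-3, 34, 100], [-3, 34, 110], [-3, 34, 110], [-3, 34, 110], [-3, 34, 110], [-3, 34, 110]], "dr": [[0, 0, 0.08], [0, 0, 0.16], [0, 0, 0.18], [0, 0, 0.18], [0, 0, 0.18], [0, 0, 0.18], [0, 0, 0.18], [0, 0, 0.18], [0, 0, 0.18], [0, 0, 0.18]]}}

```text
time: 2.6
position: [0.5677, -0.1099, 0.1317]
tool_rot: [3.103, 0.488, 0.006]
ft_force: [-0.1, 0.5, -0.3]
grip_width: 0.997
grip_force: 0.0
```

```bash
python3 st.py 17.5 .067; python3 -c "
from h import *
c=get_image('scene')[150:400,60:340,::-1]; cv2.imwrite('pics/s2.png',cv2.resize(c,None,fx=2,fy=2))"
```

```text
2.6 [ 0.5677 -0.1099  0.1317] yaw 17.87 j [-0.46  0.29  0.72  1.79 -0.21  1.13 -0.94] F [-0.1  0.5 -0.3] grip 0.9972439875172231 0.0
go mm [-1.7  4.7 64.7] dr [ 0.001  -0.0035  0.0065]
```

View pics/s2.png

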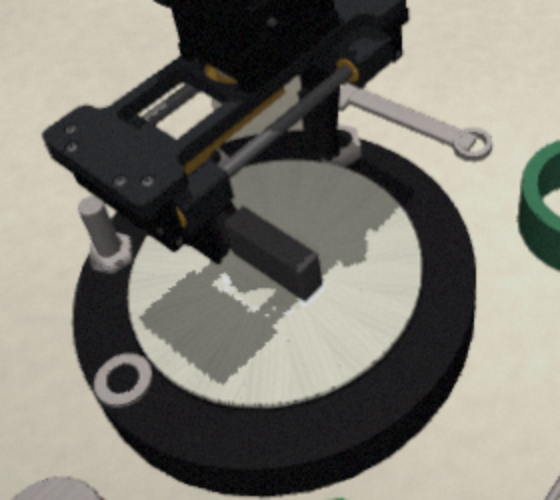

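The gripper straddles the bar squarely, and the bolt at (95,230) in the crop is clear of the fingers. Descending.

Call:
{"op": "send_rows", "data": {"xyz": [[-1, 3, 5], [-2, 5, 15], [-2, 5, 27], [-2, 5, 39], [-2, 5, 50], [-2, 5, 58], [-2, 5, 62], [-2, 5, 62], [-2, 5, 62], [-2, 5, 62]], "dr": [[0, 0, 0.006], [0, 0, 0.006], [0, 0, 0.006], [0, 0, 0.006], [0, 0, 0.006], [0, 0, 0.006], [0, 0, 0.006], [0, 0, 0.006], [0, 0, 0.006], [0, 0, 0.006]]}}

```text
time: 3.48
position: [0.5663, -0.1153, 0.068]
tool_rot: [3.105, 0.478, 0.001]
ft_force: [0.8, 0.6, -0.1]
grip_width: 0.998
grip_force: 0.0
```

```bash
python3 st.py 17.5 .069
```

```text
3.4833 [ 0.5663 -0.1153  0.068 ] yaw 17.52 j [-0.43  0.37  0.69  1.84 -0.28  1.02 -0.89] F [ 0.8  0.6 -0.1] grip 0.9978902342895813 0.0
go mm [ 1.4  0.1 -1. ] dr [ 0.0004 -0.0009  0.0003]
```

Close gently.

Call:
{"op": "send_rows", "data": {"xyz": [[1, 0, 0], [1, 0, 0], [1, 0, 0], [1, 0, 0], [1, 0, 0], [1, 0, 0], [1, 0, 0], [1, 0, 0], [1, 0, 0], [1, 0, 0]], "dr": [[0, 0, 0], [0, 0, 0], [0, 0, 0], [0, 0, 0], [0, 0, 0], [0, 0, 0], [0, 0, 0], [0, 0, 0], [0, 0, 0], [0, 0, 0]], "jaw": 10, "grip_force": 20}}

```text
time: 4.32
position: [0.5668, -0.1148, 0.0676]
tool_rot: [-3.105, -0.478, -0.0]
ft_force: [-0.3, -0.1, -0.8]
grip_width: 0.324
grip_force: 0.0
```

```bash
python3 st.py 47.5 .069
```

```text
4.3167 [ 0.5668 -0.1148  0.0676] yaw 17.52 j [-0.42  0.37  0.69  1.84 -0.28  1.02 -0.89] F [-0.3 -0.1 -0.8] grip 0.3241756310299047 0.0
go mm [ 0.8  0.3 -1.4] dr [-0.000e+00 -1.000e-04 -5.233e-01]
```

Still closing (28 mm); wait once more.

Call:
{"op": "send_rows", "data": {"xyz": [[0, 0, 0], [0, 0, 0], [0, 0, 0], [0, 0, 0], [0, 0, 0], [0, 0, 0], [0, 0, 0], [0, 0, 0], [0, 0, 0], [0, 0, 0]], "dr": [[0, 0, 0], [0, 0, 0], [0, 0, 0], [0, 0, 0], [0, 0, 0], [0, 0, 0], [0, 0, 0], [0, 0, 0], [0, 0, 0], [0, 0, 0]]}}

```text
time: 5.15
position: [0.5668, -0.1146, 0.0676]
tool_rot: [-3.105, -0.479, 0.0]
ft_force: [-1.4, 0.7, -0.6]
grip_width: 0.204
grip_force: 20.0
```

Gripped at 17.7 mm, 20 N. Turning the cover +30° about the vertical (tool z -0.52).

Call:
{"op": "send_rows", "data": {"xyz": [[0, 0, 0], [0, 0, 0], [0, 0, 0], [0, 0, 0], [0, 0, 0], [0, 0, 0], [0, 0, 0], [0, 0, 0], [0, 0, 0], [0, 0, 0]], "dr": [[0, 0, -0.06], [0, 0, -0.13], [0, 0, -0.2], [0, 0, -0.27], [0, 0, -0.34], [0, 0, -0.41], [0, 0, -0.48], [0, 0, -0.525], [0, 0, -0.525], [0, 0, -0.525]]}}

```text
time: 5.98
position: [0.5671, -0.1151, 0.0675]
tool_rot: [2.875, 1.266, 0.001]
ft_force: [0.6, -0.0, -0.8]
grip_width: 0.202
grip_force: 20.0
```

Call:
{"op": "send_rows", "data": {"xyz": [[0, 0, 0], [0, 0, 0], [0, 0, 0], [0, 0, 0], [0, 0, 0], [0, 0, 0], [0, 0, 0], [0, 0, 0], [0, 0, 0], [0, 0, 0]], "dr": [[0, 0, 0], [0, 0, 0], [0, 0, 0], [0, 0, 0], [0, 0, 0], [0, 0, 0], [0, 0, 0], [0, 0, 0], [0, 0, 0], [0, 0, 0]], "jaw": 60}}

```text
time: 6.82
position: [0.5669, -0.1148, 0.0676]
tool_rot: [-2.874, -1.268, -0.0]
ft_force: [-0.3, 0.1, -0.0]
grip_width: 0.689
grip_force: 0.0
```

```bash
python3 st.py 47.5 .069
```

```text
6.8167 [ 0.5669 -0.1148  0.0676] yaw 47.6 j [-0.35  0.35  0.59  1.84 -0.23  1.01 -0.4 ] F [-0.3  0.1 -0. ] grip 0.6885992559264369 0.0
go mm [ 0.5  0.7 -1.4] dr [-0.     -0.0001  0.0018]
```

Call:
{"op": "send_rows", "data": {"xyz": [[0, 0, -8], [0, 0, -25], [0, 0, -50], [0, 0, -80], [0, 0, -115], [0, 0, -150], [0, 0, -170], [0, 0, -170], [0, 0, -170], [0, 0, -170]], "dr": [[0, 0, 0], [0, 0, 0], [0, 0, 0], [0, 0, 0], [0, 0, 0], [0, 0, 0], [0, 0, 0], [0, 0, 0], [0, 0, 0], [0, 0, 0]]}}

```text
time: 7.65
position: [0.5663, -0.1147, 0.237]
tool_rot: [-2.874, -1.268, 0.001]
ft_force: [-0.1, 0.3, -0.9]
grip_width: 0.692
grip_force: 0.0
```

Call:
{"op": "send_rows", "data": {"xyz": [[15, -15, 0], [40, -30, 0], [65, -45, 0], [90, -70, 0], [110, -95, 0], [125, -120, 0], [135, -145, 0], [140, -160, 0], [140, -160, 0], [140, -160, 0]], "dr": [[0, 0, 0], [0, 0, 0], [0, 0, 0], [0, 0, 0], [0, 0, 0], [0, 0, 0], [0, 0, 0], [0, 0, 0], [0, 0, 0], [0, 0, 0]]}}

```text
time: 8.48
position: [0.5421, 0.097, 0.2361]
tool_rot: [2.873, 1.271, -0.004]
ft_force: [-0.8, 0.3, -0.1]
grip_width: 0.69
grip_force: 0.0
```

```bash
python3 st.py 47.5 .069
python3 - <<'E'
from h import *
I={n:get_image(n) for n in("scene","top")}
a=I["scene"][150:400,60:340]; b=I["top"][90:340,240:520]
cv2.imwrite("pics/s3.png",cv2.resize(np.hstack([a,b])[:,:,::-1],(784,350)))
v,u=np.mgrid[0:420,0:560]
for n in I:
    o=np.array([.5684,-.1143] if n=="scene" else [.567,-.1155])
    P=onz(n,np.c_[u.ravel(),v.ravel()],.0465)[:,:2]-o; R=np.hypot(*P.T); g=cv2.cvtColor(I[n],cv2.COLOR_RGB2GRAY).ravel()
    q=P[(R>.055)&(R<.085)&(g<70)]; t=np.degrees(np.arctan2(q[:,1],q[:,0]))%360-360; print(n,np.percentile(t,[2,50,98]))
E
```

```text
8.4833 [0.5421 0.097  0.2361] yaw 47.73 j [-0.67  0.11  0.48  1.72 -0.05  1.32 -0.91] F [-0.8  0.3 -0.1] grip 0.6898170290384723 0.0
go mm [-139.2  161.7  167.2] dr [-0.0011  0.0025  0.004 ]
scene [-150.02243653 -131.34314237 -114.09014977]
top [-149.26067255 -131.95216054 -114.55727756]
```

View pics/s3.png

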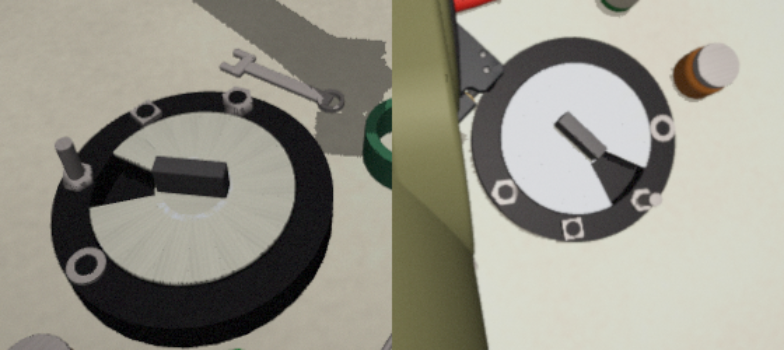

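The opening, at about (125,180) in the scene crop and (622,175) in the top crop, points at the bolt. It measures -131.9° against the bolt's -132.4°, and the arm is clear. Handing in.

```bash
python3 -c "
from bench import *
print(close_job())"
```

```text
the job is handed in; nothing more can be done
None
```

The cover's opening now points at the bolt sample to within about 1° as measured from both cameras, the gripper has let go and is clear, and the job was handed in at about 8.6 s; no verdict was returned.

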